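# Find the full sample tin by feel

## Robot

A 6-joint arm with a two-finger parallel gripper is mounted at the origin on the work surface. World frame = base frame: x ahead of the robot, y to its left, z up, the work surface at z = 0. Lengths are in m, angles in rad, forces in N, time in s.
With the tool pointing down it reaches from about 0.35 to 1 m from the base axis. Payload 7.1 kg.
Tool frame: the origin (TCP) lies between the finger pads; the fingertips stand 22 mm ahead of it and the grasp point (between the pads) lies 3 mm ahead of it; x points along the fingers, y is the direction in which the jaws open and shut, and the axes are right-handed (so a half turn about x gives the same grasp; the last joint's range is limited). The gripper opens to 85 mm and grips with 20 to 120 N. Pads are 22 mm wide; open, the fingers measure 114 mm over their backs; the gripper's body (76 mm by 85 mm) begins 54 mm behind the grasp point. The pads swing forward as they close: fully open they stand 13 mm farther back than shut.
Start: joints at [1.085, 0.423, 1.63, -0, 1.089, -0.019], TCP at [0.281, 0.558, 0.253] pointing down, gripper open.
Joint ranges: [-3, 3], [-0.9, 2.11], [0.09, 2.58], [-1.31, 4.45], [0.11, 2.69], [-2.54, 2.54]. Speed limits (rad/s): [2.39, 2.39, 3.01, 3.14, 3.14, 3.14].

## Interface

Orientations are given as a rotation vector (axis times angle).
In Python, from rig import manip gives the robot as it stands. The module is installed in compiled form; this text tells all that it offers. Calls block until the motion is done:
- manip.move_to(position, orientation): joint-space move of the TCP to a pose.
- manip.servo_line(position, orientation=None, rate=0.15): straight line of the TCP; orientation=None keeps the orientation; rate is the mean speed in m/s.
- manip.set_joints(angles): joint-space move.
- manip.command_gripper(opening, f_grip=None): finger opening in m; f_grip is the grip in N (None keeps the last); returns when the fingers have stopped.
- manip.hold(seconds).
- manip.solve_ik(position, orientation): joint angles nearest the present ones, or None.
- manip.camera(name): name is "side" or "top" or "wrist"; returns a dict with "image" (384x512x3 uint8, red, green, blue), "fx", "fy", "cx", "cy" (pixels), "cam_to_world" (4x4, takes a point from camera to world coordinates); the wrist camera has in their place "mount" (4x4, takes a point from camera to tool coordinates, whose origin is the TCP and whose axes are the tool frame's). Camera axes: x right, y down, z forward; pixel columns grow to the right and rows downward; lengths in m; the calibration is good to about 2 mm. The wrist camera is an equidistant fisheye: a pixel r from the principal point sees the ray r / f radians off the axis. A picture is of the moment at which its call begins: read the wrist's pose just before it. There is no depth.
A pose or a line that the arm cannot do raises manip.IKError and nothing moves.
- manip.sign_off(): hands the job in, once; it reports no verdict.
Readings, each from a call of its own:
- manip.get_time(): time.
- manip.get_joint_positions(): joint angles.
- manip.get_joint_vel(): joint speeds.
- manip.get_tau(): joint torques, N m.
- manip.get_position(): TCP position.
- manip.get_ee_rot(): TCP orientation.
- manip.get_contact_force(): force on the tool from outside, world axes, zero at the start.
- manip.get_torque(): the same for the moment, N m.
- manip.get_width(): finger opening in m.
Only numpy, scipy, OpenCV 4.12 (cv2) and the standard library are available. Lean on these libraries where they do the work, as an engineer would, in place of code of your own. Each camera call takes 0.05 s, during which the arm holds its last target.

## Task

Pull the blue tray by its black post right out from under the clear shelf, then, going from the robot's left to its right, lift each of the three identical tins clear of the tray for a moment to feel its weight, setting it back upright on its spot before taking the next. Finish with the heaviest tin held up still and upright in the gripper, its underside at least 12 cm above the bench (do not put it down again), the other two standing in the pulled-out tray; knock no tin over and leave everything else on the bench and shelf alone.

Things in the scene. Friction and masses are not known exactly. Their poses are not given: they have to be found in the camera images.
- tray_knob (a point): black upright round post, 22 mm in diameter, 60 mm tall, on a tongue at the front middle of the blue sliding tray; this point is on its axis, 24 mm below its top, and moves with the tray. +x is the direction in which the tray slides in (away from the robot), so pull along -x; z up. The pull takes about 5 N
- tray_mid (a point): middle of the blue tray's floor, on the floor (14 mm above the bench), moving with the tray; axes as tray_knob, which is 125 mm away along -x. The tray is 120 (x) by 390 (y) mm with a rim 8 mm high; the tins stand in one row along y on white round spots at y = +125, 0 and -125 mm, each up to 10 mm off its spot
- tray (a joint): how far the tray is pulled out, m: 0 fully in under the shelf, 0.16 at its outer stop; it stays where it is left
- shelf_edge (a point): middle of the front edge of the fixed clear shelf that overhangs the pushed-in tray: 160 mm deep, 460 wide, top 135 and underside 123 mm above the bench; x points away from the robot, y to its left, z up. The tins stand 50 mm behind this edge with the tray in, 110 mm in front with it out. Metal rails 18 mm high flank the tray
- tin_p_mid (a point): one of three outwardly identical closed metal sample tins, 60 mm in diameter, 80 mm tall, silver with a pale paper band; this point is its centre, 40 mm above its underside; z is its axis. It starts upright in any one of the tray's three places; it weighs between 0.1 and 0.65 kg, and the heaviest is at least 0.15 kg heavier than the next
- tin_q_mid (a point): one of three outwardly identical closed metal sample tins, 60 mm in diameter, 80 mm tall, silver with a pale paper band; this point is its centre, 40 mm above its underside; z is its axis. It starts upright in any one of the tray's three places; it weighs between 0.1 and 0.65 kg, and the heaviest is at least 0.15 kg heavier than the next
- tin_r_mid (a point): one of three outwardly identical closed metal sample tins, 60 mm in diameter, 80 mm tall, silver with a pale paper band; this point is its centre, 40 mm above its underside; z is its axis. It starts upright in any one of the tray's three places; it weighs between 0.1 and 0.65 kg, and the heaviest is at least 0.15 kg heavier than the next
- bottle: clear glass bottle with a blue cap, 72 mm wide, 150 mm tall, upright on the bench; origin at the centre of its underside; a bystander to leave alone
- beaker: open glass beaker, 68 mm wide, 85 mm tall, on the bench; origin at the centre of its underside; a bystander to leave alone
- flask: pear-shaped glass flask with an orange stopper, 72 mm wide, 151 mm tall, on the bench; origin at the centre of its underside; a bystander to leave alone
- vial: small amber vial with a black cap, 26 mm wide, 55 mm tall, on the bench; origin at the centre of its underside; a bystander to leave alone
- mortar: white ceramic bowl, 90 mm wide, 50 mm tall, on the bench; origin at the centre of its underside; a bystander to leave alone
- dishes: stack of round lidded dishes, 84 mm wide, 47 mm tall, on top of the clear shelf; origin at the centre of its underside; a bystander to leave alone
- glove_box: white and green carton with a blue slot on top, 100 x 150 x 55 mm, on top of the clear shelf; origin at the centre of its underside; a bystander to leave alone

How it is judged:
By the outcome, as a careful person would: the job done as asked, in the order asked, and still so for the second after the job is handed in, while the arm keeps its last pose, push and grip.
It also fails if it takes over 72 s, if anything falls off the work surface, if the arm or the gripper's body presses on something with over 40 N, if the wrist force passes 120 N, or if a joint passes its speed limit or range.

## Working session

There is one attempt and no reset: what is moved stays moved. The work goes in short steps, each a Python script; the robot and the scene stay as the last script left them, time stands still between calls to the robot, and variables do not carry over. Pictures are saved under pics/ and viewed, and the job is handed in when it is done.

```bash
mkdir -p pics; python3 - <<'E'
from rig import manip
import cv2
import numpy as np
np.set_printoptions(precision=4,suppress=True)
for n in ["side","top","wrist"]:
    c=manip.camera(n); cv2.imwrite(f"pics/a_{n}.png",c["image"][:,:,::-1])
    print(n,c["fx"],c["fy"],c["cx"],c["cy"]); print(c.get("cam_to_world",c.get("mount")))
print(manip.get_time(),manip.get_position(),manip.get_ee_rot(),manip.get_contact_force(),manip.get_width())
E
```

```text
side 423.8446793548544 423.8446793548544 244.1358363239605 189.09960973027185
[[ 0.9647 -0.126   0.2314  0.3333]
 [-0.2634 -0.4817  0.8358 -0.8992]
 [ 0.0061 -0.8672 -0.4979  0.6312]
 [ 0.      0.      0.      1.    ]]
top 356.91168687558616 356.91168687558616 255.99274171529115 192.18196974280335
[[-0.0054 -0.9883  0.1527  0.3866]
 [-0.9997  0.009   0.0233 -0.0139]
 [-0.0244 -0.1525 -0.988   1.1587]
 [ 0.      0.      0.      1.    ]]
wrist 297.3186396354542 297.3186396354542 260.12598064400066 192.28608246097735
[[-0.0007 -0.286   0.9582 -0.1203]
 [ 1.     -0.0004  0.0006  0.    ]
 [ 0.0003  0.9582  0.286  -0.0723]
 [ 0.      0.      0.      1.    ]]
0.15 [0.2811 0.5578 0.2527] [ 0.3651  1.5399 -0.367 ] [-0.249   0.3119  1.2202] 0.08511735093380801
```

View pics/a_side.png

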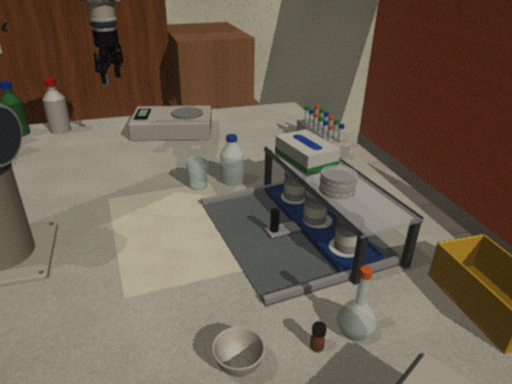

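View pics/a_top.png

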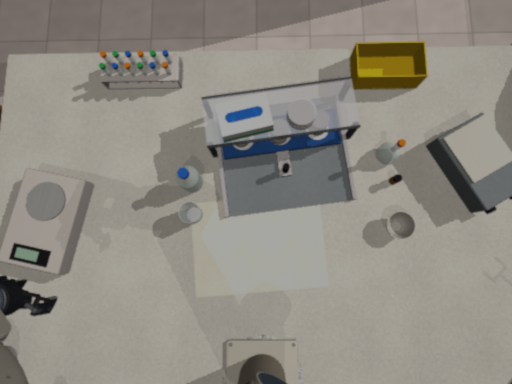

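View pics/a_wrist.png

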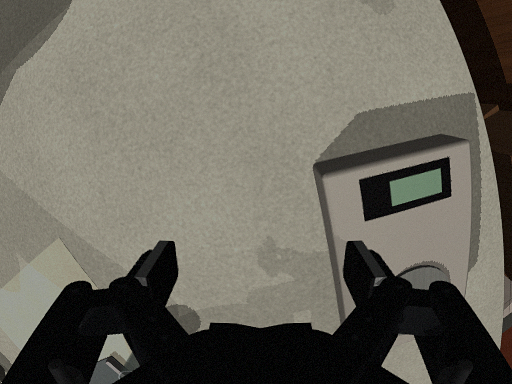

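The side view shows the knob near (275,220), with the three tins behind it under the shelf. In the top view the knob is near (286,168), and the rails and shelf look slightly yawed. I'll zoom in to measure.

```bash
python3 - <<'E'
import cv2
a=cv2.imread("pics/a_side.png")[150:310,190:430]; cv2.imwrite("pics/z_side.png",cv2.resize(a,None,fx=3.3,fy=3.3,interpolation=cv2.INTER_CUBIC))
a=cv2.imread("pics/a_top.png")[70:230,170:410]; cv2.imwrite("pics/z_top.png",cv2.resize(a,None,fx=3.3,fy=3.3,interpolation=cv2.INTER_CUBIC))
E
```

```text
(no output)
```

View pics/z_side.png

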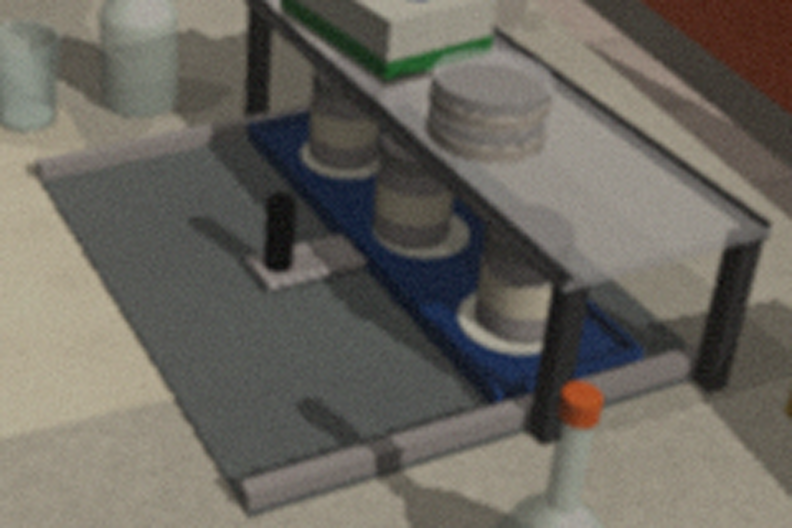

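View pics/z_top.png

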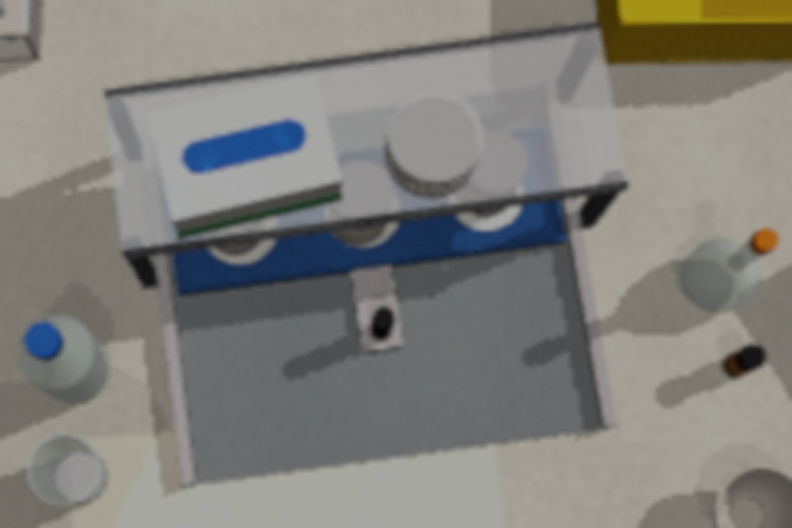

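```bash
cat > h.py <<'E'
from rig import manip
import numpy as np, cv2
from scipy.spatial.transform import Rotation as R
np.set_printoptions(precision=4,suppress=True)
CAL={}
def cal(n):
    if n not in CAL: CAL[n]=manip.camera(n)
    return CAL[n]
def ray(n,u,v,c=None):
    c=c or cal(n); d=np.array([(u-c["cx"])/c["fx"],(v-c["cy"])/c["fy"],1.]);M=c["cam_to_world"]
    return M[:3,3],M[:3,:3]@d
def onz(n,u,v,z,c=None):
    o,d=ray(n,u,v,c); return o+d*(z-o[2])/d[2]
def tri(a,b):
    A=[];B=[];S=np.zeros((3,3));s=np.zeros(3)
    for o,d in (a,b):
        d=d/np.linalg.norm(d);P=np.eye(3)-np.outer(d,d);S+=P;s+=P@o
    p=np.linalg.solve(S,s)
    return p,[np.linalg.norm(np.cross(p-o,d/np.linalg.norm(d))) for o,d in (a,b)]
E
python3 - <<'E'
from h import *
T=lambda u,v:((u+.5)/3.3-.5+170,(v+.5)/3.3-.5+70)
S=lambda u,v:((u+.5)/3.3-.5+190,(v+.5)/3.3-.5+150)
def pr(l,p): print(l,p)
a=onz("top",*T(127,251),.135);b=onz("top",*T(625,185),.135);pr("shelf",(a,b,(a+b)/2,np.linalg.norm(a-b),np.degrees(np.arctan2(-(b-a)[0]*-1*-1,(a-b)[1]))))
d=(a-b);print("yaw deg",np.degrees(np.arctan2(-d[0],d[1])))
a=onz("top",*T(178,293),.022);b=onz("top",*T(567,241),.022);d=a-b;print("tray front",a,b,(a+b)/2,np.linalg.norm(d),np.degrees(np.arctan2(-d[0],d[1])))
print("knob top tri",tri(ray("top",*T(383,314)),ray("side",*S(280,198))))
for z in (.075,.08,.085): print(onz("top",*T(383,314),z),onz("side",*S(280,199),z))
print("knob base",onz("side",*S(280,266),.014),onz("top",*T(380,337),.014))
for n,p in dict(tinL=(345,165),tinM=(412,245),tinR=(515,340)).items(): print(n,onz("side",*S(*p),.014))
print("railR front", onz("side",*S(250,490),.018),onz("side",*S(42,165),.018))
E
```

```text
shelf (array([0.6859, 0.1518, 0.135 ]), array([ 0.7416, -0.2967,  0.135 ]), array([ 0.7138, -0.0724,  0.135 ]), np.float64(0.4519155896176488), np.float64(-7.078563290649563))
yaw deg 7.078563290649563
tray front [0.6752 0.1186 0.022 ] [ 0.7237 -0.2679  0.022 ] [ 0.6995 -0.0747  0.022 ] 0.38951816410951473 7.155399149918056
knob top tri (array([ 0.6381, -0.0808,  0.0749]), [np.float64(0.001190477201863513), np.float64(0.0011904772018635618)])
[ 0.6392 -0.081   0.075 ] [ 0.6363 -0.0823  0.075 ]
[ 0.6381 -0.0807  0.08  ] [ 0.6336 -0.0897  0.08  ]
[ 0.6369 -0.0804  0.085 ] [ 0.6309 -0.097   0.085 ]
knob base [ 0.6391 -0.082   0.014 ] [ 0.6302 -0.0814  0.014 ]
tinL [0.7404 0.0439 0.014 ]
tinM [ 0.7474 -0.0816  0.014 ]
tinR [ 0.7703 -0.2092  0.014 ]
railR front [ 0.5437 -0.3047  0.018 ] [0.4903 0.1027 0.018 ]
```

```bash
cat >> h.py <<'E'
PSI=np.radians(7.1)
X=np.array([np.cos(PSI),np.sin(PSI),0]);Y=np.array([-np.sin(PSI),np.cos(PSI),0])
ROT=R.from_matrix(np.column_stack([[0,0,-1],Y,X])).as_rotvec()
E
python3 - <<'E'
from h import *
print(ROT, R.from_rotvec(manip.get_ee_rot()).as_matrix())
k=np.array([.6365,-.082,0])
for p in (k+[0,0,.2],k+[0,0,.053],k-.16*X+[0,0,.053],k-.16*X+[0,0,.2]): print(manip.solve_ik(p,ROT))
manip.move_to(k+[0,0,.2],ROT); manip.command_gripper(.055,60)
print(manip.get_time(),manip.get_position())
for n in ("wrist","top"): cv2.imwrite(f"pics/b_{n}.png",manip.camera(n)["image"][:,:,::-1])
E
```

```text
[-0.0973  1.5686  0.0973] [[-0.0003  0.45    0.893 ]
 [-0.0006  0.893  -0.45  ]
 [-1.     -0.0007 -0.    ]]
[-0.1467  0.508   1.6287  0.      1.0049 -1.8414]
[-0.1467  0.7105  1.6797 -0.      0.7514 -1.8414]
[-0.2343  0.5687  2.028  -0.      0.5448 -1.929 ]
[-0.2343  0.3008  1.9686  0.      0.8722 -1.929 ]
3.2583 [ 0.6365 -0.0818  0.2   ]
```

View pics/b_wrist.png

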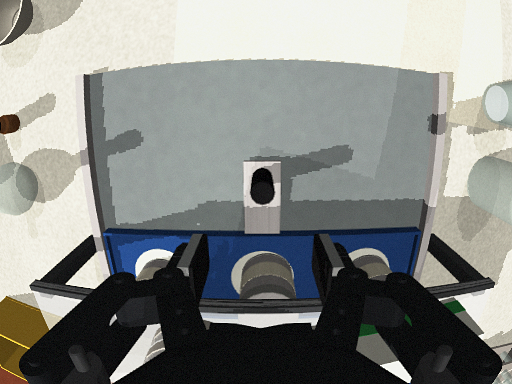

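The wrist view shows the post top at about (262,180), midway between the fingers, with the tray square in the view. I'll check x with a ray, then grasp and pull.

```bash
cat >> h.py <<'E'
def wray(u,v,c,p,rv):
    x,y=u-c["cx"],v-c["cy"];r=np.hypot(x,y);t=r/c["fx"];s=np.sin(t)/max(r,1e-9)
    d=np.array([x*s,y*s,np.cos(t)]);M=np.eye(4);M[:3,:3]=R.from_rotvec(rv).as_matrix();M[:3,3]=p
    M=M@c["mount"];return M[:3,3],M[:3,:3]@d
def wonz(u,v,z,c,p,rv):
    o,d=wray(u,v,c,p,rv);return o+d*(z-o[2])/d[2]
E
python3 - <<'E'
from h import *
p=manip.get_position();rv=manip.get_ee_rot();c=manip.camera("wrist")
g=c["image"].max(2)[150:225,240:285]; ys,xs=np.where(g<45); ys+=150;xs+=240
print(xs.min(),xs.max(),ys.min(),ys.max())
print("top near edge/far",[wonz(262,v,.075,c,p,rv) for v in (ys.min(),ys.min()+11,)],"base far edge",wonz(262,ys.max(),.015,c,p,rv))
print("tray edges",[wonz(u,v,.022,c,p,rv) for u,v in((107,231),(417,228))])
E
```

```text
251 273 168 203
top near edge/far [array([ 0.6161, -0.083 ,  0.075 ]), array([ 0.6256, -0.0818,  0.075 ])] base far edge [ 0.6671 -0.0763  0.015 ]
tray edges [array([ 0.7247, -0.2579,  0.022 ]), array([0.6746, 0.1141, 0.022 ])]
```

```bash
python3 - <<'E'
from h import *
k=np.array([.635,-.082,0])
manip.servo_line(k+[0,0,.053],ROT,rate=.12)
print("down",manip.get_contact_force())
manip.command_gripper(0.0,60); print("w",manip.get_width(),manip.get_contact_force(),manip.get_position())
q=manip.get_position()
for d in (.05,.10,.15,.159):
    manip.servo_line(q-d*X,ROT,rate=.08); print(d,manip.get_contact_force(),manip.get_width(),manip.get_position())
print(manip.get_time())
for n in ("wrist","side"): cv2.imwrite(f"pics/c_{n}.png",manip.camera(n)["image"][:,:,::-1])
E
```

```text
down [ 0.4561 -0.6421  0.0437]
w 0.020516625798545535 [-2.4215  9.1233  5.9454] [ 0.6352 -0.0804  0.054 ]
0.05 [-2.1414 -2.5418 -0.9496] 0.020578444264725604 [ 0.5851 -0.0868  0.054 ]
0.1 [-1.0303 -5.209  -2.5858] 0.02091733115386803 [ 0.5354 -0.0932  0.054 ]
0.15 [-0.4886 -8.7898 -3.1945] 0.020950954353325748 [ 0.4859 -0.0996  0.054 ]
0.159 [-1.5203 -8.4351 -4.9303] 0.020462292884364113 [ 0.4769 -0.1007  0.054 ]
7.7667
```

View pics/c_side.png

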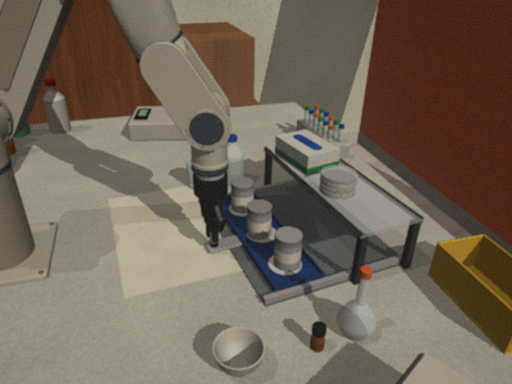

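The tray is pulled out and the tins stand at about (242,195), (259,220) and (288,250) in the side view. I'll nudge it to the stop, release, rise and locate the tins.

```bash
python3 - <<'E'
from h import *
q=manip.get_position()
manip.servo_line(q-.003*X,ROT,rate=.04); print(manip.get_contact_force(),manip.get_position())
manip.command_gripper(.05); print(manip.get_contact_force())
q=manip.get_position()
manip.servo_line(np.array([q[0],q[1],.26]),ROT,rate=.2)
manip.servo_line(np.array([q[0],q[1],.26])-.06*X,ROT,rate=.2)
p=manip.get_position();rv=manip.get_ee_rot();c=manip.camera("wrist")
np.savez("c.npz",p=p,rv=rv); print(p,rv,manip.get_time())
cv2.imwrite("pics/d_wrist.png",c["image"][:,:,::-1])
for n in ("side","top"): 
    cv2.imwrite(f"pics/d_{n}.png",manip.camera(n)["image"][:,:,::-1])
a=cv2.imread("pics/d_side.png")[150:310,190:430]; cv2.imwrite("pics/d_zside.png",cv2.resize(a,None,fx=3.3,fy=3.3,interpolation=cv2.INTER_CUBIC))
a=cv2.imread("pics/d_top.png")[100:260,170:410]; cv2.imwrite("pics/d_ztop.png",cv2.resize(a,None,fx=3.3,fy=3.3,interpolation=cv2.INTER_CUBIC))
E
```

```text
[  8.9096   0.6645 -12.863 ] [ 0.4764 -0.1009  0.054 ]
[ 1.0738  0.0982 -1.0264]
[ 0.414  -0.1085  0.2595] [-0.0965  1.5692  0.097 ] 10.1917
```

View pics/d_wrist.png

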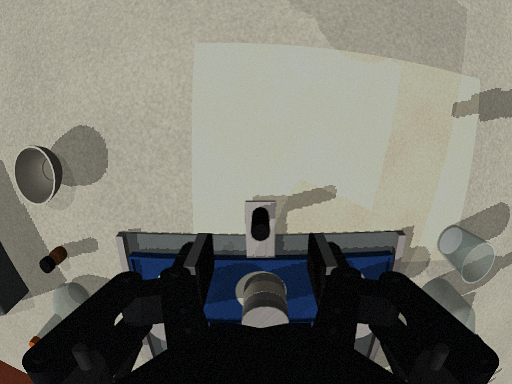

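View pics/d_zside.png

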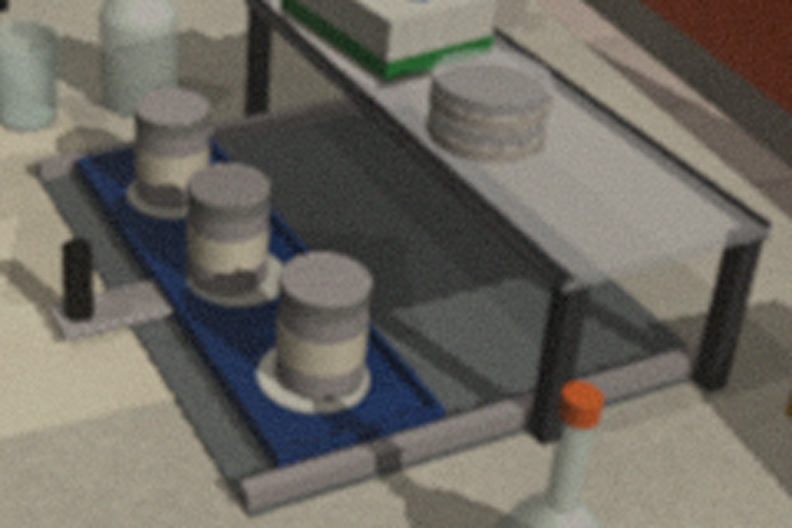

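View pics/d_ztop.png

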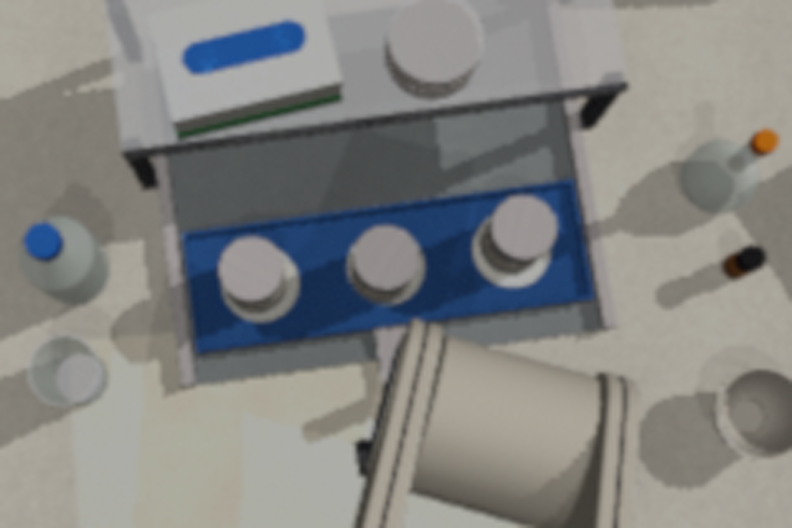

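```bash
python3 - <<'E'
from h import *
T=lambda u,v:((u+.5)/3.3-.5+170,(v+.5)/3.3-.5+100)
S=lambda u,v:((u+.5)/3.3-.5+190,(v+.5)/3.3-.5+150)
mid=np.array([.635,-.082,0])-.1595*X+.125*X; print("tray mid",mid)
for n,t,s in (("L",(252,270),(173,108)),("M",(386,258),(229,186)),("R",(524,229),(324,281))):
    a=onz("top",*T(*t),.094);b=onz("side",*S(*s),.094);print(n,a,b,"tri",tri(ray("top",*T(*t)),ray("side",*S(*s))),"tray",(a-mid)@X,(a-mid)@Y,(b-mid)@X,(b-mid)@Y)
b=onz("top",*T(43,240),.15); print("bottle",b,(b-mid)@X,(b-mid)@Y)
b=onz("top",*T(68,370),.04); print("beaker",b,(b-mid)@X,(b-mid)@Y)
E
```

```text
tray mid [ 0.6008 -0.0863  0.    ]
L [0.5844 0.0413 0.094 ] [0.587  0.0381 0.094 ] tri (array([0.5863, 0.0412, 0.0921]), [np.float64(0.001551962024640987), np.float64(0.0015519620246409699)]) tray -0.0005122173819992133 0.12865621864317361 0.0017016790852352364 0.12507234369315823
M [ 0.5943 -0.0819  0.094 ] [ 0.5959 -0.0844  0.094 ] tri (array([ 0.5956, -0.0822,  0.0924]), [np.float64(0.0009989041061377187), np.float64(0.000998904106137863)]) tray -0.005833335014029948 0.005132344233938187 -0.004555727628494053 0.0024213889352491013
R [ 0.6202 -0.209   0.094 ] [ 0.6217 -0.2111  0.094 ] tri (array([ 0.6214, -0.2095,  0.0927]), [np.float64(0.0009379830876042971), np.float64(0.0009379830876043092)]) tray 0.004111781330743963 -0.12424657798830217 0.005378402549605392 -0.12648137929137018
bottle [0.6026 0.2223 0.15  ] 0.03993038609096075 0.3059266801401843
beaker [0.4988 0.2206 0.04  ] -0.06327057245411452 0.3171324473113625
```

```bash
cat >> h.py <<'E'
TIN=dict(L=np.array([.5857,.0399,0]),M=np.array([.5951,-.0832,0]),R=np.array([.621,-.21,0]))
def F(n=8,dt=.05):
    manip.hold(.25);o=[]
    for _ in range(n): o.append(manip.get_contact_force());manip.hold(dt)
    return np.mean(o,0)
def weigh(n,down=True):
    t=TIN[n]
    manip.servo_line(t+[0,0,.2],ROT,rate=.25)
    manip.command_gripper(.085)
    manip.servo_line(t+[0,0,.15],ROT,rate=.2); f0=F()
    manip.servo_line(t+[0,0,.061],ROT,rate=.12); fd=manip.get_contact_force()
    manip.command_gripper(0,60); q=np.array(manip.get_position()); w=manip.get_width()
    print(n,"f down",fd,"width",w,"pos",q,"f grip",manip.get_contact_force())
    if not .05<w<.07: raise SystemExit("bad grasp")
    q[:2]=t[:2]; q[2]=.061
    manip.servo_line(t+[0,0,.15],ROT,rate=.08); f1=F()
    print(n,"w",manip.get_width(),"f0",f0,"f1",f1,"mass",(f0-f1)[2]/9.81,manip.get_time())
E
python3 - <<'E'
from h import *
p=np.array(manip.get_position()); 
weigh("L")
for n in ("wrist","side"): cv2.imwrite(f"pics/e_{n}.png",manip.camera(n)["image"][:,:,::-1])
E
```

```text
L f down [0.4731 0.0461 0.6572] width 0.05916528887518877 pos [0.5865 0.0401 0.0622] f grip [-0.322   0.2321  5.8457]
L w 0.058845752537844166 f0 [-0.0422 -0.1132 -0.2014] f1 [ 0.0123 -0.0396 -1.4921] mass 0.13156741294605007 16.15
```

View pics/e_side.png

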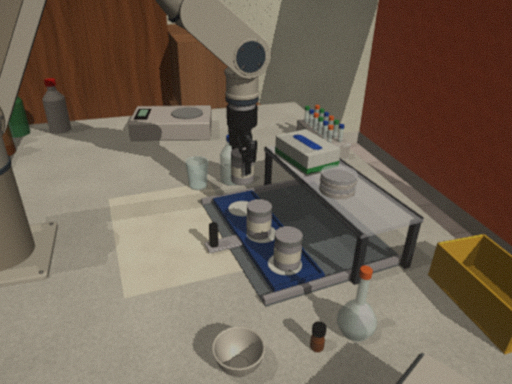

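The left tin is lifted and upright at about (243,165), and weighs about 0.13 kg. I'll set it back with a force check.

```bash
cat >> h.py <<'E'
def put(n):
    t=TIN[n]
    f0=F(3)
    manip.servo_line(t+[0,0,.066],ROT,rate=.1)
    for z in (.0635,.0625,.0617,.061,.060,.059):
        manip.servo_line(t+[0,0,z],ROT,rate=.03); manip.hold(.1); f=manip.get_contact_force()
        if f[2]-f0[2]>2: break
    print(n,"put z",z,f,manip.get_position())
    manip.command_gripper(.085); manip.hold(.1)
    manip.servo_line(t+[0,0,.2],ROT,rate=.15)
E
python3 - <<'E'
from h import *
put("L")
print(manip.get_time())
for n in ("top","side"): cv2.imwrite(f"pics/f_{n}.png",manip.camera(n)["image"][:,:,::-1])
weigh("M")
cv2.imwrite("pics/g_side.png",manip.camera("side")["image"][:,:,::-1])
E
```

```text
L put z 0.0617 [-1.177  -0.032   5.5209] [0.5861 0.04   0.0623]
20.25
M f down [-0.6538  0.2379 -0.8493] width 0.05856677016039006 pos [ 0.5959 -0.0831  0.0623] f grip [-0.5805  1.4499  4.9542]
M w 0.059067354938458785 f0 [ 0.1697  0.0453 -0.0548] f1 [ 0.0443  0.1855 -2.4969] mass 0.24894240307188517 25.4333
```

View pics/f_side.png

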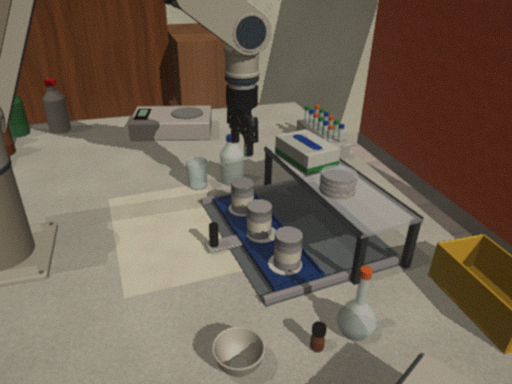

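View pics/g_side.png

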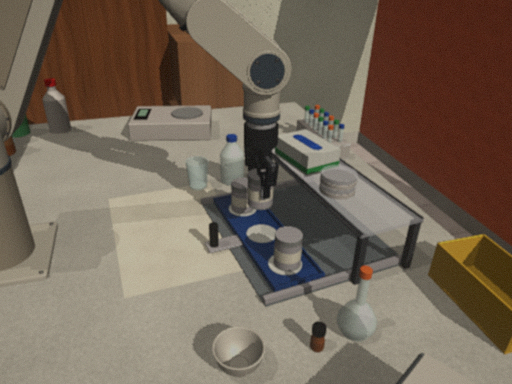

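L is back on its spot at (242,195). M is lifted clear of its spot at (261,234) and weighs about 0.25 kg. I'll put M back and weigh R.

```bash
python3 - <<'E'
from h import *
put("M")
cv2.imwrite("pics/h_side.png",manip.camera("side")["image"][:,:,::-1])
weigh("R")
cv2.imwrite("pics/i_side.png",manip.camera("side")["image"][:,:,::-1])
E
```

```text
M put z 0.0617 [-0.8662  0.2541  4.566 ] [ 0.5954 -0.0832  0.0622]
R f down [ 0.5891  0.3825 -0.1925] width 0.05887439133085705 pos [ 0.6216 -0.2098  0.0624] f grip [-1.5127  2.7036  6.1925]
R w 0.05836635924154552 f0 [-0.1766  0.096  -0.1555] f1 [ 0.0721 -0.2006 -5.3139] mass 0.5258326846197305 34.6417
```

View pics/h_side.png

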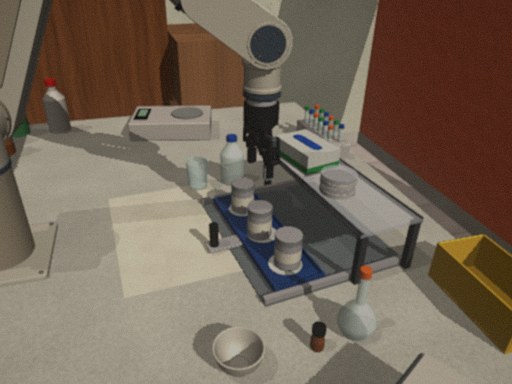

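View pics/i_side.png

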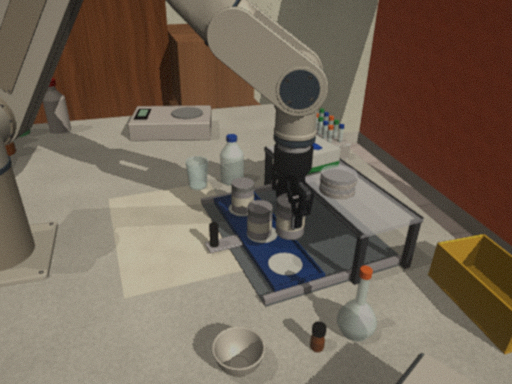

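L and M are standing. R is lifted clear of its spot at (285,264) and weighs about 0.53 kg, the heaviest. As the task says each tin goes back, I'll set R down first, then take it for the final hold.

```bash
python3 - <<'E'
from h import *
put("R")
cv2.imwrite("pics/j_side.png",manip.camera("side")["image"][:,:,::-1])
weigh("R")
manip.servo_line(TIN["R"]+[0,0,.215],ROT,rate=.08); manip.hold(.5)
print(manip.get_position(),manip.get_ee_rot(),ROT,manip.get_width(),F(4),manip.get_joint_vel(),manip.get_time())
for n in ("side","top","wrist"): cv2.imwrite(f"pics/k_{n}.png",manip.camera(n)["image"][:,:,::-1])
E
```

```text
R put z 0.0617 [-1.7786  1.0725  5.5896] [ 0.6213 -0.21    0.0624]
R f down [ 1.0026 -0.4921  0.453 ] width 0.05886314964282966 pos [ 0.6217 -0.2101  0.0624] f grip [-0.6723  1.8082  6.0459]
R w 0.058965145889198295 f0 [-0.2846 -0.1829 -0.1052] f1 [-0.0357  0.0716 -5.612 ] mass 0.5613420256336713 43.4333
[ 0.621  -0.21    0.2149] [-0.0973  1.5687  0.0974] [-0.0973  1.5686  0.0973] 0.05871638834227093 [ 0.1281  0.3094 -5.6849] [ 0.0001  0.0001  0.0016  0.0009 -0.0008 -0.0003] 45.35
```

View pics/k_side.png

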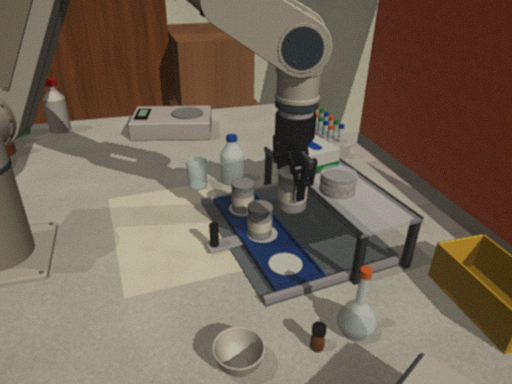

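View pics/k_wrist.png

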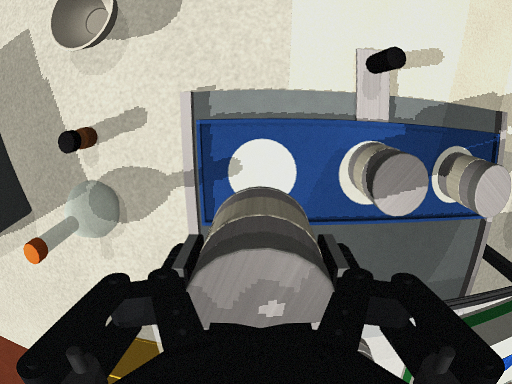

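View pics/j_side.png

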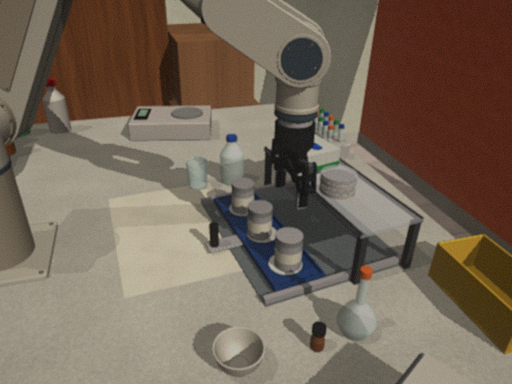

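The right tin is held upright in the gripper near (292,185) in the side view. The other two stand on their spots in the pulled-out tray, and the bystanders look undisturbed. The held tin's underside is about 0.167 m up (0.215 − 0.048).

```bash
python3 -c "
from rig import manip
manip.sign_off()
print(manip.get_time(),manip.get_width())"
```

```text
the job is handed in; nothing more can be done
the job is handed in; nothing more can be done
```

The job is done and handed in at about 45 s of the 72 s allowed. No check failed.

- **Tray:** I pulled it by its post about 0.16 m, until the arm felt it meet its outer stop.
- **Weighing:** I lifted the tins left, middle, right and set each back on its spot. They read about 0.13, 0.25 and 0.53 kg; a second lift of the right tin read 0.56 kg, so it is clearly the heaviest.
- **Finish:** I took the right tin up again. It is held still and upright, with its underside about 16.5 cm above the bench by calculation from the gripper height.
- **Last pictures:** The other two tins stand in the pulled-out tray, and nothing else looks moved.

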